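Refill the flower-drying base and hold its access panel shut

TASK

The flower-drying base is one desiccant cartridge short: lay the spare flat in the empty place so that it completes the interlocking layer, and turn the near red wing fastener, which stands skew, until it is in line with its two marks like the far one. Only when both are done, set the access panel on so that both wings come up through its slots, and press it flat against the frame until its springy seal is fully squashed. Finish while still holding it pressed down like that, so that I can lock the wings; do not lock them yourself, and do not disturb the sugar rose, paint bottle and cutters standing round about.

Things in the scene. Friction and masses are not known exactly. Their poses are not given: they have to be found in the camera images.
- drying_base: Flower-drying base, fixed: light grey housing 198 (x) x 152 (y) x 52 mm high. Origin: centre of its underside, z up; its near end (-x) faces the robot. Open bay 125 x 125 mm in the middle, inner floor 4 mm above the origin; square air duct 37 x 37 mm in its centre, up to 44 mm. Four cartridges fit round the duct like a pinwheel, three already lie there.
- bay_gap (a point): Centre of the bay's empty place, on the inner floor, at (21, -41.5) mm in the base's frame; axes as the base's. The place is 83 mm long (x) and 42 mm wide (y), between bay wall, duct and laid cartridges.
- deck (a point): Centre of the base's flat top (deck), 52 mm above its origin; axes as the base's. A black rubber seal, 6 mm wide, runs round the bay, 4 mm proud of the deck. The panel's own weight does not squash it; about 9 N more on the panel takes it level with the deck.
- cartridge: Spare desiccant cartridge, loose: white case with amber windows, 36 (x) x 76 (y) x 24 mm high (the lowest 5 mm set in by 3.5 mm all round), 90 g. Origin: centre of its underside, z up. On top, across the middle, a white finger rib 34 mm long (x), 12 mm thick (y), from 24 to 44 mm above the underside; take it by the rib, across y. Half-turn symmetric.
- cartridge_rib (a point): Centre line of the spare cartridge's finger rib, 35 mm above its underside; axes as the cartridge's.
- near_stud (a joint): Angle (rad) of the quarter-turn wing fastener at the base's near end. 0: in line with its marks and the panel's slot, wing along the base's y, at a stop. pi/2: locked, wing along the base's x, at a stop. Grows anticlockwise seen from above; starts at 0.7 to 1.5, so turn it clockwise. Friction 0.05 N m, stays where it is left.
- near_stud_wing (a point): On the near wing's axis, 18 mm above the deck (70 mm above the worktop), the height to grip; at (-79, 0) mm in the base's frame. The red wing is an upright blade 30 mm wide (this point's y), 8 mm thick (its x), from 6.5 to 29 mm above the deck, round at the top; take it across its thickness. The point turns with the wing.
- far_stud (a joint): Angle (rad) of the same kind of fastener at the base's far end; it already stands in line (0) and is as easily turned.
- far_stud_wing (a point): Same point on the far wing, at (79, 0) mm in the base's frame.
- panel: Access panel, loose, flat on the worktop: aluminium, 190 (x) x 142 (y) x 5 mm, 220 g. Origin: centre of its underside, z up. Slots 14 (x) x 36 (y) mm at (-79, 0) and (79, 0) mm; a wing passes if in line within 0.2 rad. Fitted, it lies centred on the deck, x along the base's x (either way round), underside on the deck when pressed home, 4 mm above it when not.
- panel_handle (a point): Middle of the panel's dark bow handle: a bar 12 mm thick (x), 12 mm high, 100 mm long (y), centre 33 mm above the panel's underside, on posts at y = +-42 mm. Take it across x. Axes as the panel's.
- sugar_rose: Small sugar rose 25 mm wide on a pink foam pad behind the work: leave it alone.
- gold_paint: Gold paint bottle, 35 mm wide, 58 mm high: leave it alone.
- ring_cutter: Tinned ring cutter, 51 mm wide, 23 mm high: leave it alone.
- plunger: White and green plunger cutter, 33 mm wide, 57 mm high: leave it alone.
Mind the look-alikes: they are no part of the job. What is shaped like the cartridge but blue is not meant.

How it is judged:
By the outcome, as a careful person would: the job done as asked, in the order asked, and still so for the second after the job is handed in, while the arm keeps its last pose, push and grip.
It also fails if it takes over 67 s, if anything falls off the work surface, if the arm or the gripper's body presses on something with over 40 N, if the wrist force passes 120 N, or if a joint passes its speed limit or range.

ROBOT

A 6-joint arm with a two-finger parallel gripper is mounted at the origin on a cart in front of the work surface, level with it; the furniture and walls round the work are solid. World frame = base frame: x ahead of the robot, y to its left, z up, the work surface at z = 0. Lengths are in m, angles in degrees, forces in N, time in s.
With the tool pointing down it reaches from about 0.325 to 0.775 m from the base axis. Payload 5.5 kg.
Tool frame: the origin (TCP) lies where the fingers leave the gripper's body, on its centre line; the fingertips stand 80 mm ahead of it and the grasp point (between the pads) lies 61 mm ahead of it; z points along the fingers, y is the direction in which the jaws open and shut (so a half turn about z gives the same grasp; the last joint's range is limited). The gripper opens to 88 mm and grips with 3 to 60 N. Pads are 20 mm wide; open, the fingers measure 115 mm over their backs; the gripper's body (75 mm by 178 mm) begins 61 mm behind the grasp point.
Start: joints at [60.636, 5.22, 70.514, -0, 104.267, -3.249], TCP at [0.264, 0.539, 0.303] pointing down, gripper open.
Joint ranges: [-164.24, 164.24], [-49.07, 125.15], [9.68, 141.18], [-86.29, 266.29], [3.28, 154.24], [-151.56, 151.56]. Speed limits (degrees/s): [147.25, 147.25, 172.46, 180, 180, 180].

INTERFACE

Orientations are given as [roll, pitch, yaw] about the fixed x, y, z axes, in that order (R = Rz(yaw) Ry(pitch) Rx(roll)).
In Python, from rig import arm, cams, order gives the robot as it stands.
- The arm moves only by the shell command python3 -m crank 'ROWS' [FORCE]. ROWS is JSON, one flat list of numbers, 7 for each row, row after row: the turn, a rotation vector about the tool's x, y, z in degrees, then the shift along the tool's x, y, z in units of 30 mm (1.0 is 30 mm), then the gripper's target within -1 to 1 (fully open at 1, half-way at 0, shut at -1). In form: [ax, ay, az, dx, dy, dz, claw, ax, ay, az, dx, dy, dz, claw, ...]. A call has 1 to 5 rows; each row shifts and turns the commanded pose from where the row before left it, along the tool's axes as they then stand; what a row does not reach is not made up. A row lasts 1/10 s, in which the tool goes at most 50 mm and 8.59 degrees, less where a joint would pass 70% of its speed; a pose out of reach is approached as far as the arm can. A call is refused whole if a number of a shift passes 1 or a number of a turn 8.59, either way. A call with a gripper value outside its range is refused whole. The fingers move at their own pace and stop on an object; FORCE is the grip in N (left out, the last holds). Time passes only in rows, so rows that do not move let the fingers close. It gives the time, the measured TCP pose, the force and the opening at its end, in the units of the state.
- arm.sense(): the state, without advancing time (a new reading comes with each control period).
- cams.get_image(name): name is "side" or "top"; returns the picture (384x512x3 uint8, blue, green, red); there is no depth.
- cams.calibration(name): a dict with "fx", "fy", "cx", "cy" (pixels), "origin" and "orientation" of the camera in the world. Camera axes: x right, y up, looking along -z (the intrinsics and any distortion apply to the point x, -y, -z); pixel columns grow to the right and rows downward; lengths in m; the calibration is good to about 2 mm. A picture is of the moment at which its call begins. calibration takes no time and is no camera call.
- order.job_done(): hands the job in, once; it reports no verdict.
The state is a dict: "time_s": time; "qpos": joint angles; "qvel": joint speeds; "joint_torque": joint torques, N m; "eef_pos": TCP position; "eef_rot": TCP orientation; "ft_force": force on the tool from outside, world axes, zero at the start; "ft_torque": the same for the moment, N m; "grip_width": finger opening in m.
Only numpy, scipy, OpenCV 4.12 (cv2) and the standard library are available. Lean on these libraries where they do the work, as an engineer would, in place of code of your own. Each camera call takes 0.05 s, during which the arm holds its last target.

## Working session

There is one attempt and no reset: what is moved stays moved. The work goes in short steps, Python scripts to look and compute and a shell command to move; the robot and the scene stay as the last step left them, time stands still between calls to the robot, and variables do not carry over. Pictures are saved under pics/ and viewed, and the job is handed in when it is done.

```bash
ls; mkdir -p pics; python3 - <<'E'
from rig import arm,cams,order
import cv2
print(arm.sense())
for n in("side","top"):
    print(n,cams.calibration(n)); cv2.imwrite(f"pics/{n}0.png",cams.get_image(n))
E
```

```text
pics
{'time_s': 0.0, 'qpos': array([ 6.06361683e+01,  5.26358515e+00,  7.05827400e+01,  2.76194112e-04,
        1.04266917e+02, -3.24848575e+00]), 'qvel': array([-0.03329227, -0.01863977, -0.0214655 , -0.10988569, -0.05508828,
        0.07170171]), 'joint_torque': array([-1.46166105e-03, -4.46461737e+01, -4.06439030e+01,  6.94957352e-02,
        2.95425032e-02, -1.46906277e-04]), 'eef_pos': array([0.26403468, 0.53861874, 0.30149327]), 'eef_rot': array([-1.79886955e+02, -6.68442127e-03,  1.53884715e+02]), 'ft_force': array([-0.75211287, -0.48602856, -0.56269958]), 'ft_torque': array([-0.05453507, -0.01046728,  0.0105452 ]), 'grip_width': 0.08764226421776376}
side {'fx': 467.5672788057059, 'fy': 467.5672788057059, 'cx': 259.6861533206516, 'cy': 191.64912765285496, 'origin': array([0.43942648, 0.92215443, 0.83179075]), 'orientation': array([ 5.39202470e+01, -3.38980904e-04, -1.69568535e+02])}
top {'fx': 374.4135971665644, 'fy': 374.4135971665644, 'cx': 259.066719120803, 'cy': 191.36373003076292, 'origin': array([ 0.54834404, -0.10648177,  1.06126644]), 'orientation': array([  3.62578492,   1.21618024, -90.06193729])}
```

View pics/side0.png

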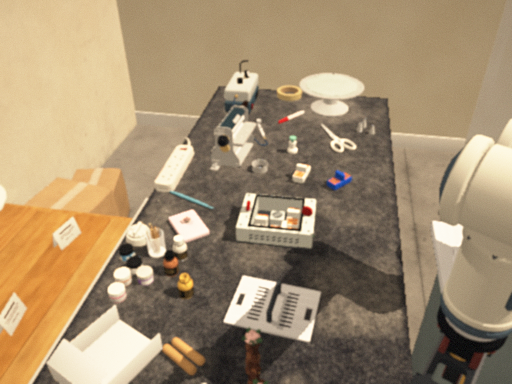

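View pics/top0.png

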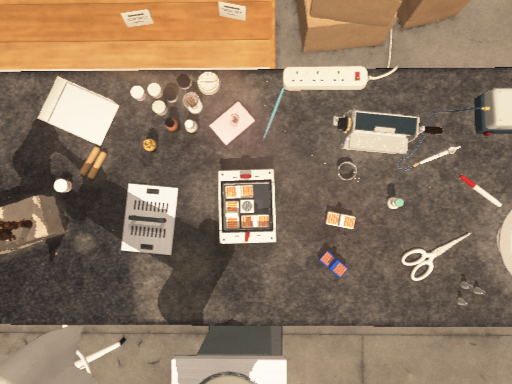

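The top view has +x up. The base is at about (247,207) and the panel at (150,219). Two things look like the cartridge: a white/amber one at (341,220) and a blue one at (333,263). I'll enlarge both.

```bash
cat > h.py <<'E'
import numpy as np, cv2
from scipy.spatial.transform import Rotation as R
from rig import arm,cams,order
F=np.diag([1,-1,-1.])
def cam(n):
    c=cams.calibration(n); K=np.array([[c['fx'],0,c['cx']],[0,c['fy'],c['cy']],[0,0,1]])
    A=R.from_euler('xyz',c['orientation'],degrees=True).as_matrix()
    return K,A,np.array(c['origin']),c
def proj(n,P):
    K,A,o,_=cam(n); p=(np.atleast_2d(P)-o)@A@F; p=p@K.T; return p[:,:2]/p[:,2:]
def ray(n,uv):
    K,A,o,_=cam(n); d=A@F@np.linalg.inv(K)@np.array([uv[0],uv[1],1.]); return o,d
def atz(n,uv,z):
    o,d=ray(n,uv); return o+d*(z-o[2])/d[2]
def tri(us,ut):
    M=np.zeros((3,3));b=np.zeros(3)
    for n,u in(("side",us),("top",ut)):
        o,d=ray(n,u);d=d/np.linalg.norm(d);Q=np.eye(3)-np.outer(d,d);M+=Q;b+=Q@o
    return np.linalg.solve(M,b)
def crop(img,x0,y0,w,h,s,name):
    c=cv2.resize(img[y0:y0+h,x0:x0+w],None,fx=s,fy=s,interpolation=cv2.INTER_CUBIC)
    st=10
    for x in range(-(-x0//st)*st,x0+w,st):
        cv2.line(c,(int((x-x0+.5)*s),0),(int((x-x0+.5)*s),5),(0,255,255),1); cv2.putText(c,str(x),(int((x-x0+.5)*s)-10,16),0,.35,(0,255,255),1)
    for y in range(-(-y0//st)*st,y0+h,st):
        cv2.line(c,(0,int((y-y0+.5)*s)),(5,int((y-y0+.5)*s)),(0,255,255),1); cv2.putText(c,str(y),(6,int((y-y0+.5)*s)+4),0,.35,(0,255,255),1)
    cv2.imwrite(name,c)
E
python3 - <<'E'
from h import *
print(cam('top')[3].keys())
t=cv2.imread('pics/top0.png');s=cv2.imread('pics/side0.png')
crop(t,210,160,75,90,6.5,'pics/a1.png')
crop(t,310,200,60,80,7,'pics/a2.png')
crop(t,115,175,70,85,6.5,'pics/a3.png')
crop(s,225,180,100,75,8,'pics/a4.png')
crop(s,280,150,80,50,9,'pics/a5.png')
crop(s,215,265,115,80,6.9,'pics/a6.png')
E
```

```text
dict_keys(['fx', 'fy', 'cx', 'cy', 'origin', 'orientation'])
```

View pics/a1.png

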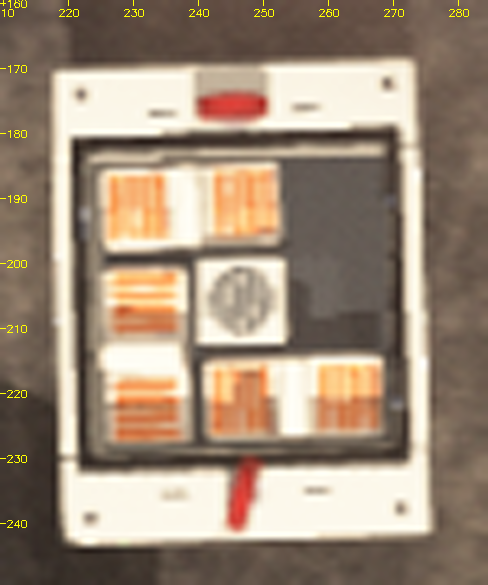

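View pics/a2.png

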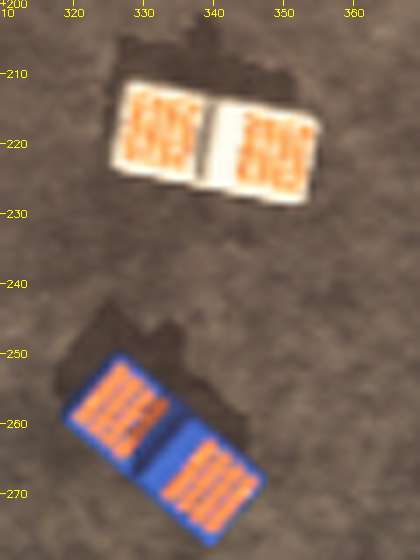

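View pics/a3.png

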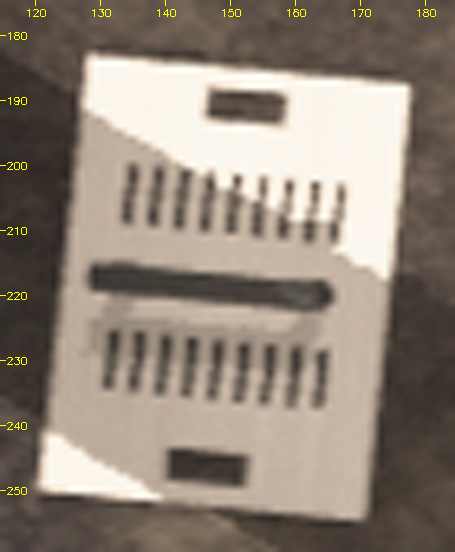

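View pics/a4.png

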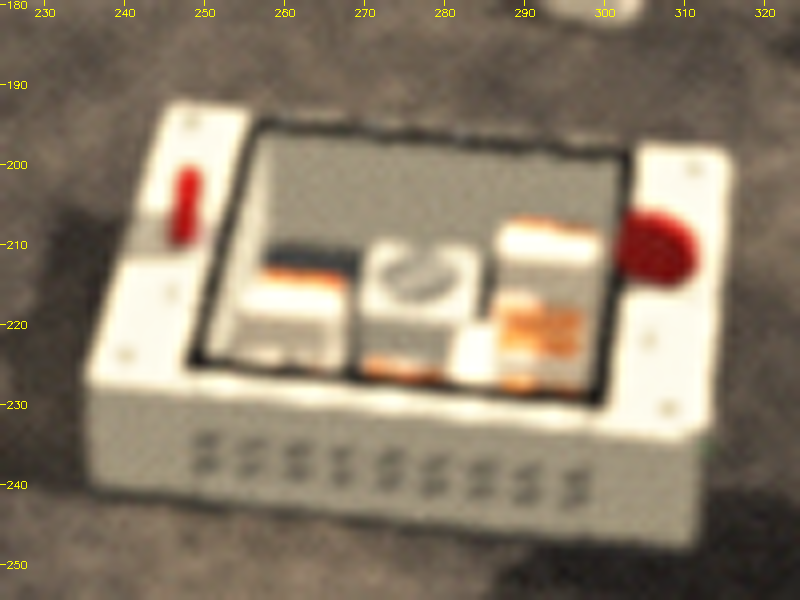

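View pics/a5.png

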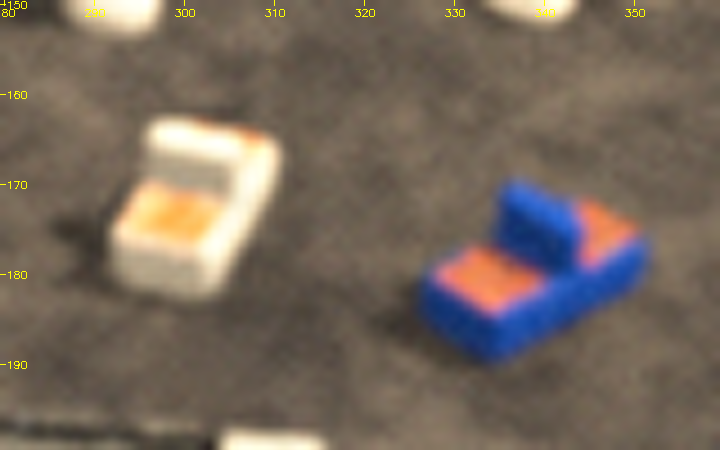

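View pics/a6.png

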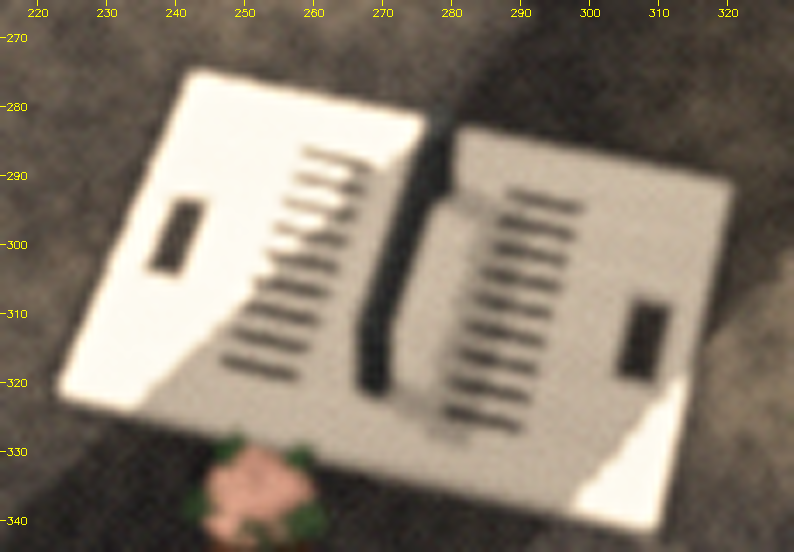

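The white cartridge with amber windows at (341,220) in the top view and (300,172) in the side view is the spare. The blue one at (333,263)/(340,180) is the look-alike. Next I'll fit the poses from points in both views.

```bash
cat > fit.py <<'E'
from h import *
from scipy.optimize import least_squares
def un(x0,y0,s,P): return np.array(P)/s+np.array([x0,y0])-.5
def model(p,M):
    c,s=np.cos(p[3]),np.sin(p[3]); M=np.array(M,float)/1000
    return np.c_[p[0]+c*M[:,0]-s*M[:,1],p[1]+s*M[:,0]+c*M[:,1],p[2]+M[:,2]]
def fit(obs,p0,fixz=None):
    def f(p):
        q=np.array(p)
        if fixz is not None:q[2]=fixz
        return np.concatenate([(proj(n,model(q,M))-uv).ravel() for n,M,uv in obs])
    r=least_squares(f,p0,x_scale=[.1,.1,.1,1],loss='soft_l1'); q=r.x
    if fixz is not None:q[2]=fixz
    return q,[np.round((proj(n,model(q,M))-uv),1).tolist() for n,M,uv in obs]
E
cat > fit1.py <<'E'
from fit import *
a1=lambda P:un(210,160,6.5,P);a2=lambda P:un(310,200,7,P);a3=lambda P:un(115,175,6.5,P)
a4=lambda P:un(225,180,8,P);a5=lambda P:un(280,150,9,P);a6=lambda P:un(215,265,6.9,P)
def cor(x,y,z): return [[x,y,z],[x,-y,z],[-x,-y,z],[-x,y,z]]
def show(n,o,p0):
    for fz in(None,0):
        q,r=fit(o,p0,fz);print(n,np.round(q[:3]*1000,1),'yaw',round(np.degrees(q[3]),2));print('  ',r)
    for k in('top','side'):
        q,_=fit([x for x in o if x[0]==k],p0,0);print('   only',k,np.round(q[:3]*1000,1),round(np.degrees(q[3]),2))
C=cor(99,76,52)
show('base',[('top',C,a1([(52,70),(415,58),(430,535),(66,545)])),
 ('side',[C[1],C[2],C[3],C[0]],a4([(168,102),(732,150),(712,437),(88,378)])),
 ('top',[[79,0,78]],a1([(232,103)]))],[.55,-.08,0,.03])
C=cor(95,71,5)
show('panel',[('top',C,a3([(88,53),(411,86),(368,522),(38,490)])),
 ('side',[C[1],C[2],C[3],C[0]],a6([(190,68),(735,182),(660,530),(57,400)])),
 ('side',[[79,0,3],[-79,0,3]],a6([(176,236),(643,341)])),
 ('top',[[79,0,3],[-79,0,3]],a3([(246,106),(207,467)])),
 ('top',[[0,0,39]],a3([(210,286)]))],[.53,.2,0,-.1])
C=cor(18,38,24)
show('cart',[('top',C,a2([(127,80),(318,118),(302,203),(112,166)])),
 ('side',[C[3],C[0]],a5([(207,247),(113,230)])),
 ('side',[[17,6,44],[-17,6,44]],a5([(148,135),(235,158)]))],[.5,-.33,0,-.2])
w=[atz('top',u,.081) for u in a1([(253,465),(236,525)])];print(w)
E
python3 fit1.py
```

```text
base [572.4 -51.2  -2.5] yaw 1.89
   [[[0.1, 0.6], [-0.0, 0.4], [0.4, 0.3], [-0.1, 0.6]], [[-0.3, -0.1], [-0.8, 0.1], [-1.5, -0.0], [-0.5, -0.2]], [[-0.1, 0.8]]]
base [572.2 -50.6   0. ] yaw 1.83
   [[[-0.2, 0.5], [-0.2, 0.4], [0.1, 0.5], [-0.5, 0.7]], [[-0.3, -0.7], [-0.7, -0.5], [-1.4, -0.6], [-0.6, -0.8]], [[-0.4, 0.8]]]
   only top [573.7 -51.2   0. ] 1.72
   only side [569.8 -48.2   0. ] 2.29
panel [537.2 227.3  -2.3] yaw -5.1
   [[[0.3, 1.1], [-0.2, 0.3], [-0.4, 0.2], [0.7, 0.6]], [[-0.1, 0.8], [-1.2, 0.3], [-1.7, -0.4], [-0.2, -1.3]], [[-0.6, 0.3], [-0.4, -0.2]], [[0.2, 0.7], [0.3, 0.7]], [[-1.3, 0.8]]]
panel [537.1 227.7   0. ] yaw -5.18
   [[[-0.1, 1.0], [-0.5, 0.3], [-0.8, 0.4], [0.2, 0.7]], [[-0.0, 0.2], [-1.0, -0.2], [-1.6, -0.9], [-0.2, -1.9]], [[-0.6, -0.3], [-0.3, -0.7]], [[-0.2, 0.7], [-0.1, 0.8]], [[-1.7, 0.8]]]
   only top [539.  226.7   0. ] -5.32
   only side [535.4 229.5   0. ] -4.76
cart [ 534.8 -308.    -2. ] yaw -11.06
   [[[0.1, -0.0], [0.1, -0.2], [0.0, 0.5], [-0.1, 0.5]], [[0.1, 0.5], [-0.6, 0.0]], [[-0.7, -0.0], [0.1, -0.4]]]
cart [ 534.8 -307.2    0. ] yaw -10.95
   [[[-0.1, -0.0], [-0.1, -0.2], [-0.1, 0.5], [-0.3, 0.6]], [[0.2, 0.1], [-0.6, -0.4]], [[-0.7, -0.4], [0.2, -0.8]]]
   only top [ 535.4 -307.6    0. ] -11.2
   only side [ 533.2 -305.1    0. ] -12.67
[array([ 0.50688294, -0.05786097,  0.081     ]), array([ 0.48295616, -0.05106105,  0.081     ])]
```

```bash
cat > go.py <<'E'
import sys
from h import *
def go(x,y,z,yaw):
    s=arm.sense(); p=np.array(s['eef_pos'])*1000; A=R.from_euler('xyz',s['eef_rot'],degrees=True)
    d=A.inv().apply(np.array([x,y,z])-p)/30
    t=(A.inv()*R.from_euler('xyz',[180,0,yaw],degrees=True)).as_rotvec(degrees=True)
    print('t',round(s['time_s'],2),'at',np.round(p,1),np.round(s['eef_rot'],2),'F',np.round(s['ft_force'],1),'w',round(s['grip_width']*1000,1))
    print('shift units',np.round(d,3),'turn',np.round(t,2))
if __name__=='__main__': go(*map(float,sys.argv[1:5]))
E
python3 go.py 495 -54 300 164
python3 -m crank '[0,0,0,-0.5,-0.45,0,1, 0,0,0,-0.97,-0.9,0,1, 0,0,0,-0.97,-0.9,0,1, 0,0,0,-0.97,-0.9,0,1, 0,0,0,-0.97,-0.9,0,1]' 30
python3 -m crank '[0,0,0,-0.97,-0.9,0,1, 0,0,0,-0.97,-0.9,0,1, 0,0,0,-0.97,-0.9,0,1, 0,0,0,-0.97,-0.9,0,1, 0,0,0,-0.97,-0.9,0,1]'
python3 go.py 495 -54 300 164
```

```text
t 0.1 at [264.1 538.6 301.6] [-179.9    -0.    153.89] F [0.3 0.2 0. ] w 87.5
shift units [-15.608 -14.35    0.077] turn [-1.000e-01 -1.000e-02 -1.011e+01]
time_s: 0.6
eef_pos: [0.3288, 0.3704, 0.3021]
eef_rot: [-180.0, -0.0, 153.9]
ft_force: [0.8, -0.3, -0.2]
grip_width: 0.0878
time_s: 1.1
eef_pos: [0.4, 0.185, 0.3023]
eef_rot: [-180.0, -0.0, 153.9]
ft_force: [0.9, 0.3, 0.0]
grip_width: 0.0879
t 1.1 at [400.  185.  302.3] [-1.7999e+02 -1.0000e-02  1.5389e+02] F [0.9 0.3 0. ] w 87.9
shift units [-6.35  -5.76   0.077] turn [-1.000e-02 -1.000e-02 -1.011e+01]
```

```bash

python3 -m crank '[0,0,0,-0.97,-0.9,0,1, 0,0,0,-0.97,-0.9,0,1, 0,0,0,-0.97,-0.9,0,1, 0,0,0,-0.97,-0.9,0,1, 0,0,0,-0.97,-0.9,0,1]'
python3 -m crank '[0,0,0,-0.97,-0.9,0,1, 0,0,0,-0.5,-0.36,0.5,1, 0,0,-5,0,0,1,1, 0,0,-5,0,0,1,1, 0,0,0,0,0,0.2,1]'
python3 -m crank '[0,0,0,0,0,0,1]'
python3 go.py 495 -54 180 164
python3 - <<'E'
from h import *
t=cams.get_image('top');s=cams.get_image('side');cv2.imwrite('pics/t1.png',t);cv2.imwrite('pics/s1.png',s)
crop(t,190,155,110,110,5,'pics/b1.png');crop(s,225,120,120,135,5,'pics/b2.png')
E
```

```text
time_s: 1.6
eef_pos: [0.4712, -0.0003, 0.3023]
eef_rot: [-180.0, -0.0, 153.9]
ft_force: [0.9, -0.4, 0.4]
grip_width: 0.0874
time_s: 2.1
eef_pos: [0.4926, -0.0521, 0.2171]
eef_rot: [-180.0, -0.4, 163.9]
ft_force: [-0.1, 0.1, -0.5]
grip_width: 0.0878
time_s: 2.2
eef_pos: [0.4935, -0.052, 0.2205]
eef_rot: [-180.0, -0.2, 163.8]
ft_force: [-0.0, 0.8, 0.2]
grip_width: 0.0879
t 2.2 at [493.5 -52.  220.5] [-1.7998e+02 -1.6000e-01  1.6375e+02] F [-0.   0.8  0.2] w 87.9
shift units [-0.072 -0.051  1.35 ] turn [-0.02 -0.16 -0.25]
```

View pics/b1.png

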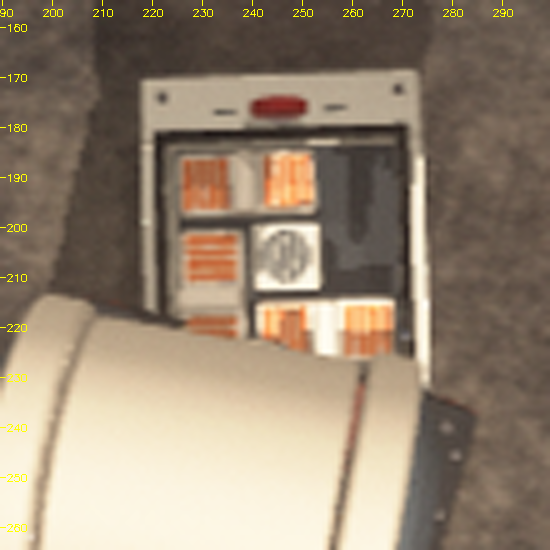

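View pics/b2.png

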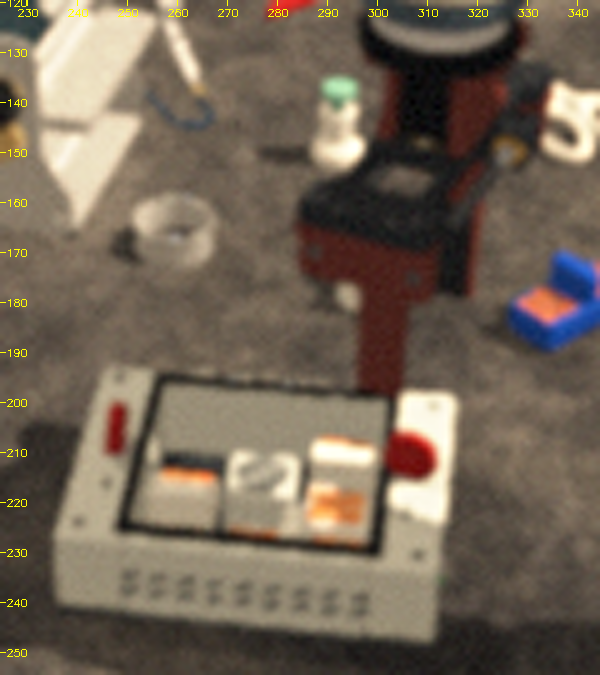

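```bash
python3 - <<'E'
from h import *
s=arm.sense();p=s['eef_pos'];A=R.from_euler('xyz',s['eef_rot'],degrees=True)
for sy in(-1,1):
  for yy in (44,57.5):
   print(sy,yy,[np.round(proj('side',p+A.apply(np.array([x,sy*yy,z])/1000))[0],1).tolist() for z in(62,80) for x in(-10,10) ])
E
```

```text
-1 44 [[311.0, 170.9], [318.2, 172.8], [310.5, 176.6], [317.7, 178.5]]
-1 57.5 [[312.9, 168.3], [320.1, 170.2], [312.4, 174.0], [319.5, 175.9]]
1 44 [[297.8, 188.6], [305.3, 190.7], [297.4, 194.4], [304.9, 196.6]]
1 57.5 [[295.6, 191.4], [303.2, 193.6], [295.3, 197.4], [302.8, 199.6]]
```

```bash
python3 go.py 493.7 -53 139 164
python3 -m crank '[0,0,-0.2,0,0.04,0.9,1, 0,0,0,0,0,0.9,1, 0,0,0,0,0,0.7,1, 0,0,0,0,0,0.2,1, 0,0,0,0,0,0,-0.5]' 15
python3 go.py 493.7 -53 139 164

```

```text
t 2.3 at [494.4 -52.  223.2] [1.7999e+02 1.1000e-01 1.6381e+02] F [0.  0.2 0.1] w 88.1
shift units [ 0.017 -0.04   2.807] turn [ 0.01  0.11 -0.19]
time_s: 2.8
eef_pos: [0.4946, -0.0508, 0.1414]
eef_rot: [180.0, 0.0, 164.1]
ft_force: [0.6, 0.6, 0.5]
grip_width: 0.0828
t 2.8 at [494.6 -50.8 141.4] [1.8000e+02 3.0000e-02 1.6406e+02] F [0.6 0.6 0.5] w 82.8
shift units [ 0.008 -0.079  0.08 ] turn [0.   0.03 0.06]
```

```bash

python3 -m crank '[0,0,0,0,-0.08,0.05,-0.5, 0,0,0,0,0,0,-1, 0,0,0,0,0,0,-1, 0,0,0,0,0,0,-1, 0,0,0,0,0,0,-1]' 15
python3 -m crank '[0,0,0,0,0,0,-1, 0,0,0,0,0,0,-1]' 15
python3 go.py 493.7 -53 139 164

```

```text
time_s: 3.3
eef_pos: [0.4938, -0.0533, 0.1395]
eef_rot: [180.0, 0.0, 164.1]
ft_force: [-0.7, -0.8, 0.1]
grip_width: 0.0431
time_s: 3.5
eef_pos: [0.4937, -0.0532, 0.1391]
eef_rot: [-180.0, -0.0, 164.1]
ft_force: [0.1, 0.1, -0.2]
grip_width: 0.0269
t 3.5 at [493.7 -53.2 139.1] [-180.     -0.    164.08] F [ 0.1  0.1 -0.2] w 26.9
shift units [0.001 0.007 0.004] turn [-0.   -0.    0.08]
```

```bash

python3 -m crank '[0,0,0,0,0,0,-1, 0,0,0,0,0,0,-1]' 
python3 -m crank '[0,0,0,0,0,0,-1]' 
python3 -m crank '[0,0,0,0,0,0,-1,0,0,0,0,0,0,-1]' 
python3 - <<'E'
from h import *
s=cams.get_image('side');crop(s,260,150,80,80,8,'pics/b3.png');print(arm.sense()['ft_torque'])
E
```

```text
time_s: 3.7
eef_pos: [0.4937, -0.0533, 0.1391]
eef_rot: [-180.0, -0.0, 164.1]
ft_force: [-1.4, -4.5, 0.3]
grip_width: 0.0115
time_s: 3.8
eef_pos: [0.4933, -0.0544, 0.1391]
eef_rot: [-179.8, -0.0, 164.1]
ft_force: [-1.9, -5.9, -0.1]
grip_width: 0.0079
time_s: 4.0
eef_pos: [0.4932, -0.0544, 0.1391]
eef_rot: [-179.8, -0.0, 164.0]
ft_force: [-2.6, -6.0, 1.1]
grip_width: 0.008
[-0.77706444  0.4072938   0.10363159]
```

View pics/b3.png

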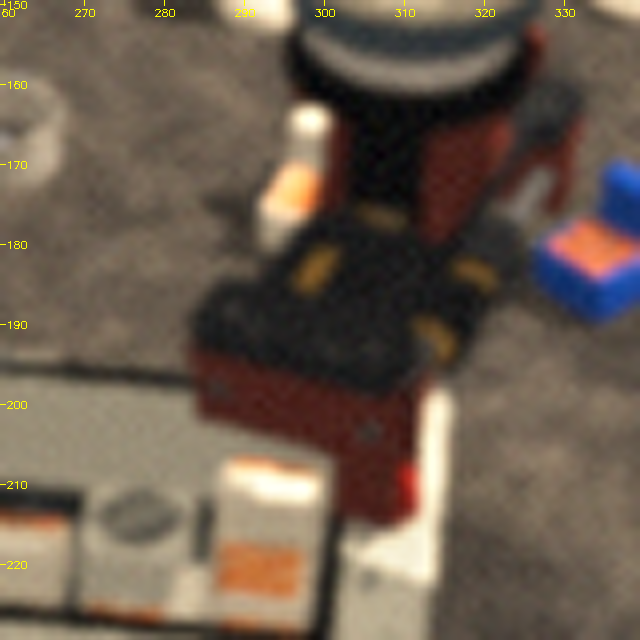

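```bash

python3 -m crank '[0,0,4,0,-0.05,0,-1, 0,0,8,0,0,0,-1, 0,0,8,0,0,0,-1, 0,0,8,0,0,0,-1, 0,0,8,0,0,0,-1]' 20
python3 go.py 493.2 -54.5 139 91.8
python3 -m crank '[0,0,8,0,0,0,-1, 0,0,8,0,0,0,-1, 0,0,8,0,0,0,-1, 0,0,5,0,0,0,-1, 0,0,4,0,0,0,-1]' 
python3 go.py 493.2 -54.5 139 91.8
python3 -m crank '[0,0,3,0,0,0,-1, 0,0,0,0,0,0,-1]' 
python3 go.py 493.2 -54.5 139 91.8
python3 -c "
from h import *
print(arm.sense()['ft_torque'])"
```

```text
time_s: 4.55
eef_pos: [0.493, -0.055, 0.1391]
eef_rot: [-179.9, 0.0, 127.7]
ft_force: [-2.1, -1.0, 0.6]
grip_width: 0.0077
t 4.55 at [493.  -55.  139.1] [-179.93    0.    127.75] F [-2.1 -1.   0.6] w 7.7
shift units [0.008 0.015 0.003] turn [-7.000e-02  2.000e-02  3.595e+01]
time_s: 5.05
eef_pos: [0.4927, -0.0551, 0.1391]
eef_rot: [-179.9, 0.0, 94.9]
ft_force: [-3.5, -1.8, 1.6]
grip_width: 0.0075
t 5.05 at [492.7 -55.1 139.1] [-1.799e+02  4.000e-02  9.487e+01] F [-3.5 -1.8  1.6] w 7.5
shift units [0.017 0.017 0.002] turn [-0.1   0.05  3.07]
time_s: 5.25
eef_pos: [0.4927, -0.0551, 0.1391]
eef_rot: [-179.9, 0.0, 92.0]
ft_force: [-4.2, -2.1, 2.9]
grip_width: 0.008
t 5.25 at [492.7 -55.1 139.1] [-1.7989e+02  5.0000e-02  9.2040e+01] F [-4.2 -2.1  2.9] w 8.0
shift units [0.018 0.017 0.002] turn [-0.11  0.05  0.24]
[-0.43735906  0.73888878 -0.01874334]
```

```bash

python3 -m crank '[0,0,1,0,0,0,-1, 0,0,0,0,0,0,-1]' 
python3 -c "
from h import *
s=arm.sense();print(s['ft_torque'],s['eef_rot'])"
python3 -m crank '[0,0,1,0,0,0,-1, 0,0,0,0,0,0,-1]' 
python3 -c "
from h import *
s=arm.sense();print(s['ft_torque'],s['eef_rot'],s['eef_pos'])"
```

```text
time_s: 5.45
eef_pos: [0.4927, -0.0551, 0.1391]
eef_rot: [-179.9, 0.1, 91.1]
ft_force: [-4.6, -2.7, 2.6]
grip_width: 0.0079
[-0.51024222  0.87020349  0.18410788] [-1.79900144e+02  5.23684696e-02  9.11224901e+01]
time_s: 5.65
eef_pos: [0.4927, -0.0551, 0.1391]
eef_rot: [-179.9, 0.1, 90.1]
ft_force: [-4.8, -2.7, 2.4]
grip_width: 0.0077
[-0.51450495  0.91300608  0.32557907] [-1.79900779e+02  5.63144048e-02  9.01374396e+01] [ 0.49273443 -0.05505519  0.1390882 ]
```

```bash

python3 -m crank '[0,0,-1,0,0,0,-1, 0,0,0,0,0,0,-0.3, 0,0,0,0,0,0,-0.3, 0,0,0,0,0,0,-0.3, 0,0,0,0,0,-0.3,-0.3]' 
python3 -m crank '[0,0,0,0,0,-0.8,-0.3, 0,0,0,0,0,-1,0, 0,0,0,0,0,-1,0, 0,0,0,0,0,-0.2,0]' 
python3 - <<'E'
from h import *
s=cams.get_image('side');crop(s,225,150,110,100,7,'pics/b4.png');print(arm.sense()['ft_torque'])
E
python3 go.py 533.4 -308.1 200 169
```

```text
time_s: 6.15
eef_pos: [0.4928, -0.0544, 0.1471]
eef_rot: [-179.9, -0.0, 91.1]
ft_force: [-0.2, -0.8, -0.3]
grip_width: 0.0304
time_s: 6.55
eef_pos: [0.4944, -0.0548, 0.2431]
eef_rot: [179.6, 0.1, 91.1]
ft_force: [0.7, -1.1, 1.3]
grip_width: 0.0436
[-0.06841197  0.08193704 -0.02678003]
t 6.6 at [494.3 -54.7 242. ] [1.7965e+02 6.0000e-02 9.1090e+01] F [1.2 0.2 0.5] w 43.8
shift units [-8.468  1.134  1.416] turn [  0.25   0.29 -77.91]
```

View pics/b4.png

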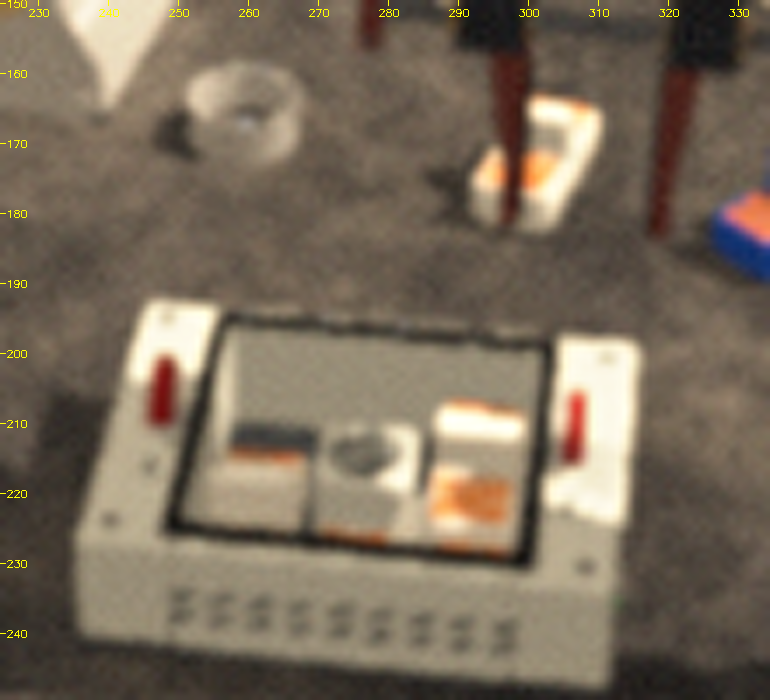

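```bash

python3 -m crank '[0,0,0,-0.9,0.1,0,1, 0,0,0,-0.95,0.15,0,1, 0,0,0,-0.95,0.15,0,1, 0,0,0,-0.95,0.15,0,1, 0,0,0,-0.95,0.15,0,1]' 
python3 -m crank '[0,0,0,-0.95,0.15,0,1, 0,0,0,-0.95,0.15,0,1, 0,0,0,-0.95,0.13,0,1, 0,0,0,-0.92,0,0,1, 0,0,-7.9,0,0,0,1]' 
python3 -m crank '[0,0,-8,0,0,0,1, 0,0,-8,0,0,0,1, 0,0,-8,0,0,0,1, 0,0,-8,0,0,0,1,0,0,-8,0,0,0,1]' 
python3 -m crank '[0,0,-8,0,0,0,1, 0,0,-8,0,0,0,1, 0,0,-8,0,0,0,1, 0,0,-6,0,0,0,1,0,0,0,0,0,0,1]' 
python3 go.py 533.4 -308.1 130 169
```

```text
time_s: 7.1
eef_pos: [0.5167, -0.1962, 0.2364]
eef_rot: [-179.9, -0.1, 91.1]
ft_force: [0.4, -0.3, -0.0]
grip_width: 0.0806
time_s: 7.6
eef_pos: [0.5312, -0.3109, 0.2354]
eef_rot: [-179.8, -0.1, 98.9]
ft_force: [0.3, 1.2, -0.5]
grip_width: 0.0874
time_s: 8.1
eef_pos: [0.5317, -0.3078, 0.2361]
eef_rot: [-180.0, -0.2, 139.3]
ft_force: [-0.8, -0.5, 0.2]
grip_width: 0.0876
time_s: 8.6
eef_pos: [0.5317, -0.3079, 0.2364]
eef_rot: [179.9, -0.1, 169.0]
ft_force: [-0.7, 0.2, -0.0]
grip_width: 0.0876
t 8.6 at [ 531.7 -307.9  236.4] [ 1.7994e+02 -1.3000e-01  1.6904e+02] F [-0.7  0.2 -0. ] w 87.6
shift units [-6.400e-02 -1.000e-03  3.545e+00] turn [ 0.06 -0.13  0.04]
```

```bash

python3 -m crank '[0,0,0,-0.06,0,0.8,1, 0,0,0,0,0,0.9,1, 0,0,0,0,0,0.9,1, 0,0,0,0,0,0.6,0, 0,0,0,0,0,0,0]' 
python3 go.py 533.4 -308.1 106 169
python3 - <<'E'
from h import *
s=cams.get_image('side');crop(s,265,110,80,85,7,'pics/b5.png')
s=cams.get_image('top');crop(s,290,180,90,90,6,'pics/b6.png')
E
```

```text
time_s: 9.1
eef_pos: [0.5322, -0.3074, 0.1373]
eef_rot: [179.8, -0.4, 168.8]
ft_force: [0.0, -0.3, 0.4]
grip_width: 0.0754
t 9.1 at [ 532.2 -307.4  137.3] [179.83  -0.41 168.83] F [ 0.  -0.3  0.4] w 75.4
shift units [-0.053 -0.02   1.043] turn [ 0.17 -0.41 -0.17]
```

View pics/b5.png

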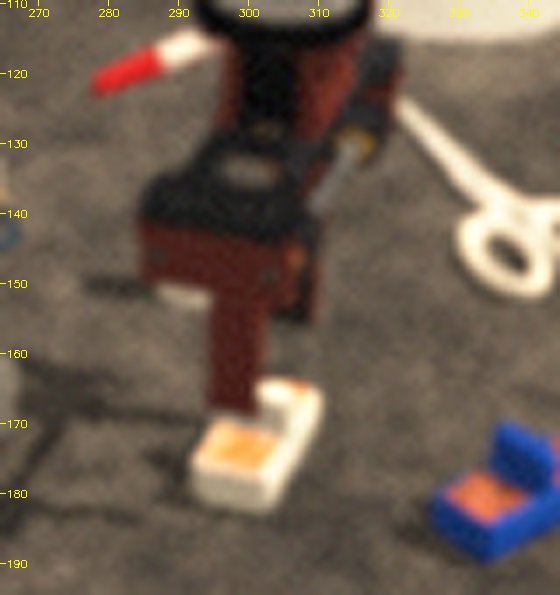

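View pics/b6.png

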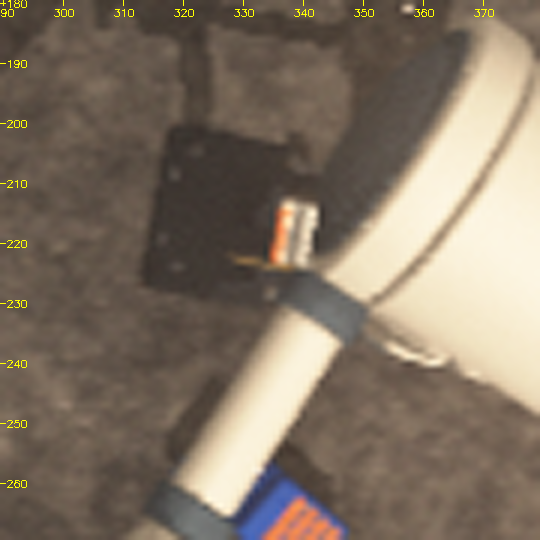

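```bash

python3 -m crank '[0,0,0,-0.04,0,0.5,-0.2, 0,0,0,0,0,0.4,-0.2, 0,0,0,0,0,0.14,-0.2, 0,0,0,0,0,0,-0.2, 0,0,0,0,0,0,-0.2]' 
python3 go.py 533.4 -308.1 106 169
```

```text
time_s: 9.7
eef_pos: [0.535, -0.3087, 0.111]
eef_rot: [-180.0, 0.0, 169.0]
ft_force: [0.5, 0.4, -0.1]
grip_width: 0.0352
t 9.7 at [ 535.  -308.7  111. ] [-180.      0.    168.98] F [ 0.5  0.4 -0.1] w 35.2
shift units [0.055 0.009 0.168] turn [-0.    0.   -0.02]
```

```bash

python3 -m crank '[0,0,0,0.04,0,0.16,-0.2, 0,0,0,0,0,0,-0.6, 0,0,0,0,0,0,-0.6, 0,0,0,0,0,0,-0.6]' 
python3 go.py 533.4 -308.1 106 169
python3 - <<'E'
from h import *
s=cams.get_image('side');crop(s,265,120,80,75,8,'pics/b7.png')
a=arm.sense();p=a['eef_pos'];A=R.from_euler('xyz',a['eef_rot'],degrees=True)
w=a['grip_width']*500
for yy in (w,w+13.5):
   print(yy,[np.round(proj('side',p+A.apply(np.array([x,yy,z])/1000))[0],1).tolist() for z in(62,80) for x in(-10,10) ])
E
```

```text
time_s: 10.1
eef_pos: [0.5338, -0.3085, 0.1063]
eef_rot: [-180.0, 0.0, 169.0]
ft_force: [0.5, 0.4, 0.2]
grip_width: 0.0182
t 10.1 at [ 533.8 -308.5  106.3] [-1.7999e+02  2.0000e-02  1.6898e+02] F [0.5 0.4 0.2] w 18.2
shift units [0.016 0.009 0.011] turn [-0.01  0.02 -0.02]
8.863394311360269 [[297.5, 164.7], [303.7, 166.0], [297.2, 169.5], [303.3, 170.8]]
22.363394311360267 [[296.2, 166.9], [302.4, 168.2], [295.9, 171.8], [302.0, 173.1]]
```

View pics/b7.png

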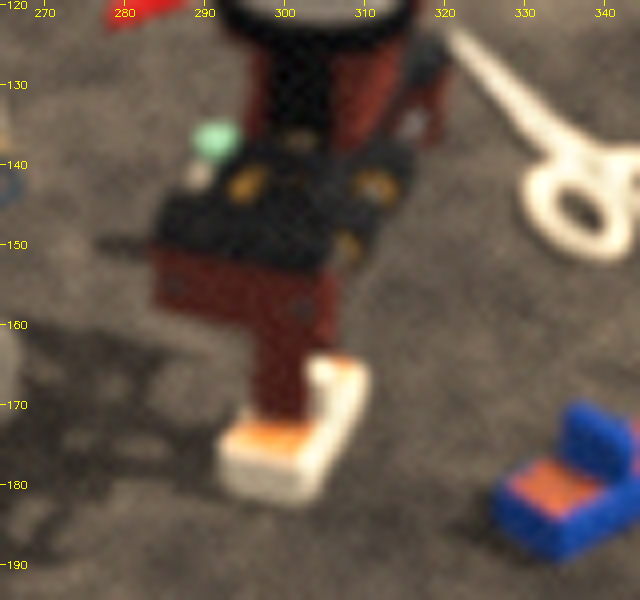

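```bash

python3 -m crank '[0,0,0,0,0,0,-1, 0,0,0,0,0,0,-1, 0,0,0,0,0,0,-1]' 30
python3 go.py 533.4 -308.1 106 169
python3 -m crank '[0,0,0,0,0,-0.3,-1, 0,0,0,0,0,-0.8,-1, 0,0,0,0,0,-1,-1, 0,0,0,0,0,-0.5,-1,0,0,0,0,0,0,-1]' 
python3 go.py 591.3 -92.5 190 91.9
python3 - <<'E'
from h import *
s=cams.get_image('side');crop(s,250,95,90,100,6,'pics/b8.png')
E
```

```text
time_s: 10.45
eef_pos: [0.5338, -0.3085, 0.1064]
eef_rot: [-180.0, 0.0, 169.0]
ft_force: [-0.4, 0.2, 0.2]
grip_width: 0.0119
t 10.45 at [ 533.8 -308.5  106.4] [-1.7999e+02  2.0000e-02  1.6898e+02] F [-0.4  0.2  0.2] w 11.9
shift units [0.017 0.011 0.012] turn [-0.01  0.02 -0.02]
time_s: 10.95
eef_pos: [0.5347, -0.309, 0.1878]
eef_rot: [-179.9, 0.3, 169.0]
ft_force: [-0.2, -0.2, -1.5]
grip_width: 0.012
t 10.95 at [ 534.7 -309.   187.8] [-179.87    0.31  168.99] F [-0.2 -0.2 -1.5] w 12.0
shift units [-0.473  7.444 -0.087] turn [ 0.1   0.35 77.09]
```

View pics/b8.png

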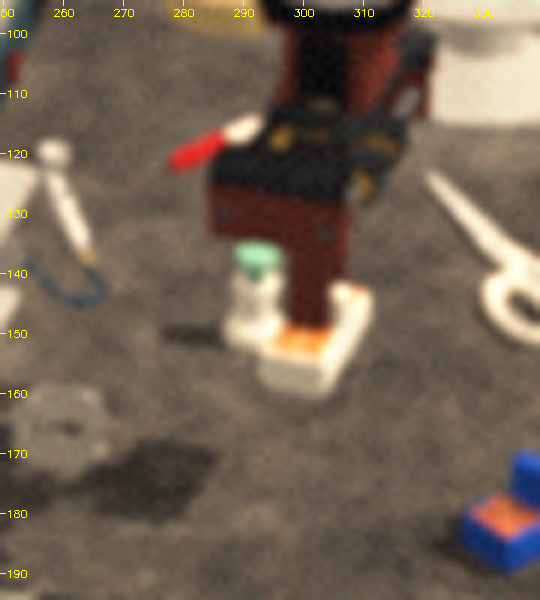

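```bash

python3 -m crank '[0,0,0,0,0.5,0,-1, 0,0,0,-0.1,0.9,0,-1, 0,0,0,-0.1,0.9,0,-1, 0,0,0,-0.1,0.9,0,-1,0,0,0,-0.1,0.9,0,-1]' 
python3 -m crank '[0,0,0,-0.1,0.9,0,-1, 0,0,0,-0.07,0.9,0,-1, 0,0,4,0,0.9,0,-1, 0,0,8,0,0.6,0,-1,0,0,8,0,0,0,-1]' 
python3 -m crank '[0,0,8,0,0,0,-1, 0,0,8,0,0,0,-1, 0,0,8,0,0,0,-1, 0,0,8,0,0,0,-1,0,0,8,0,0,0,-1]' 
python3 -m crank '[0,0,8,0,0,0,-1, 0,0,8,0,0,0,-1, 0,0,1,0,0,0,-1, 0,0,0,0,0,0,-1]' 
python3 go.py 594.1 -92.5 190 91.9
python3 - <<'E'
from h import *
s=cams.get_image('side');crop(s,225,125,100,120,5,'pics/b9.png')
s=cams.get_image('top');crop(s,210,155,90,100,6,'pics/b10.png')
E
```

```text
time_s: 11.5
eef_pos: [0.5686, -0.1876, 0.1817]
eef_rot: [179.9, -0.2, 169.0]
ft_force: [0.7, -0.2, -1.6]
grip_width: 0.0119
time_s: 12.0
eef_pos: [0.5938, -0.0903, 0.1817]
eef_rot: [180.0, -0.2, 148.9]
ft_force: [-0.4, 0.1, -1.1]
grip_width: 0.0119
time_s: 12.5
eef_pos: [0.5933, -0.0928, 0.1817]
eef_rot: [-179.8, -0.1, 108.7]
ft_force: [0.8, 0.2, -0.7]
grip_width: 0.0115
time_s: 12.9
eef_pos: [0.5937, -0.0933, 0.1826]
eef_rot: [-179.9, -0.0, 92.2]
ft_force: [0.0, -0.3, 0.1]
grip_width: 0.0118
t 12.9 at [593.7 -93.3 182.6] [-1.7986e+02 -5.0000e-02  9.2180e+01] F [ 0.  -0.3  0.1] w 11.8
shift units [ 0.025  0.015 -0.247] turn [-0.14 -0.05  0.28]
```

View pics/b9.png

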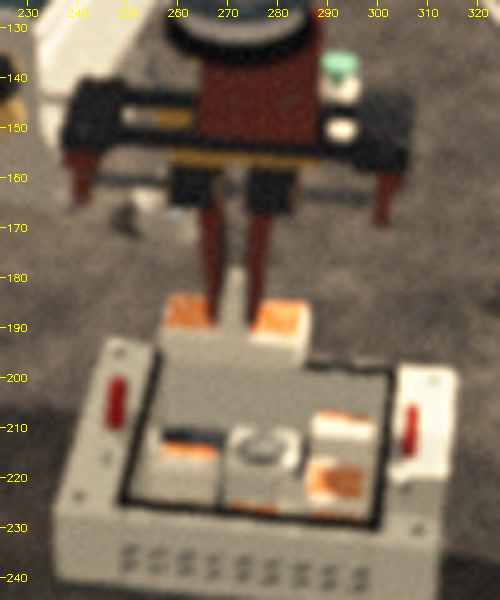

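View pics/b10.png

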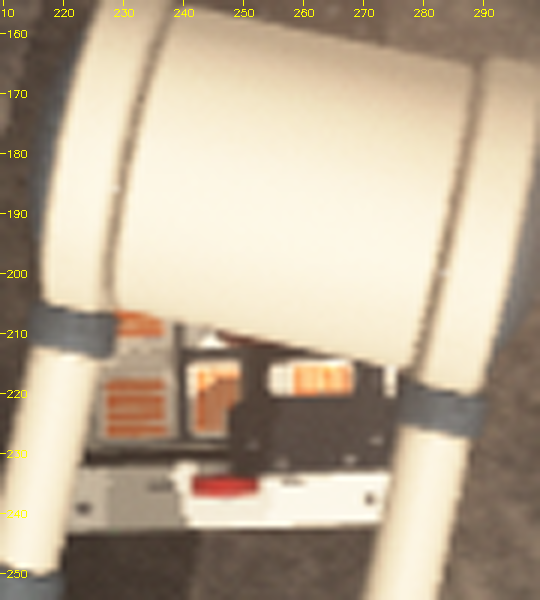

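```bash
python3 - <<'E'
from fit import *
a=arm.sense();p=a['eef_pos']
q=[p[0],p[1],p[2]-.1063,np.radians(92.0)]
print('cart top near corners',proj('side',model(q,[[18,-38,24],[18,38,24],[18,-38,5],[18,38,5]])).round(1).tolist())
A=R.from_euler('xyz',a['eef_rot'],degrees=True)
print('body ends',[proj('side',p+A.apply(np.array([0,sy*.089,0])))[0].round(1).tolist() for sy in(-1,1)])
b=[.5717,-.0517,0,np.radians(1.9)]
print('deck',proj('side',model(b,[[99,-76,52],[-99,-76,52],[-99,76,52],[99,76,52],[79,0,79],[-79,0,79]])).round(1).tolist())
E
```

```text
cart top near corners [[256.6, 189.1], [284.9, 191.5], [256.6, 194.8], [284.7, 197.2]]
body ends [[306.4, 163.2], [238.2, 157.9]]
deck [[245.4, 191.4], [315.5, 197.6], [312.3, 233.3], [235.2, 225.7], [247.7, 200.4], [307.1, 205.8]]
```

```bash

python3 -m crank '[0,0,0.2,0.025,0.015,0.3,-1, 0,0,0,0,0,0.6,-1, 0,0,0,0,0,0.3,-1, 0,0,0,0,0,0,-1,0,0,0,0,0,0,-1]' 
python3 go.py 594.1 -92.5 110.3 91.9
```

```text
time_s: 13.5
eef_pos: [0.5945, -0.0933, 0.148]
eef_rot: [-180.0, -0.0, 91.8]
ft_force: [0.2, 0.3, -0.9]
grip_width: 0.0119
t 13.5 at [594.5 -93.3 148. ] [-1.7997e+02 -1.0000e-02  9.1800e+01] F [ 0.2  0.3 -0.9] w 11.9
shift units [ 0.025 -0.013  1.257] turn [-0.03 -0.01 -0.1 ]
```

```bash

python3 -m crank '[0,0,0,0.025,-0.01,0.3,-1, 0,0,0,0,0,0.4,-1, 0,0,0,0,0,0.25,-1, 0,0,0,0,0,0,-1]' 
python3 go.py 594.1 -92.5 110.3 91.9
python3 - <<'E'
from h import *
s=cams.get_image('side');crop(s,225,165,100,80,8,'pics/c1.png')
E
```

```text
time_s: 13.9
eef_pos: [0.5934, -0.0924, 0.1173]
eef_rot: [-179.8, -0.0, 91.8]
ft_force: [-0.4, 0.1, -0.4]
grip_width: 0.0114
t 13.9 at [593.4 -92.4 117.3] [-1.7981e+02 -5.0000e-02  9.1790e+01] F [-0.4  0.1 -0.4] w 11.4
shift units [-0.006  0.025  0.234] turn [-0.19 -0.05 -0.11]
```

View pics/c1.png

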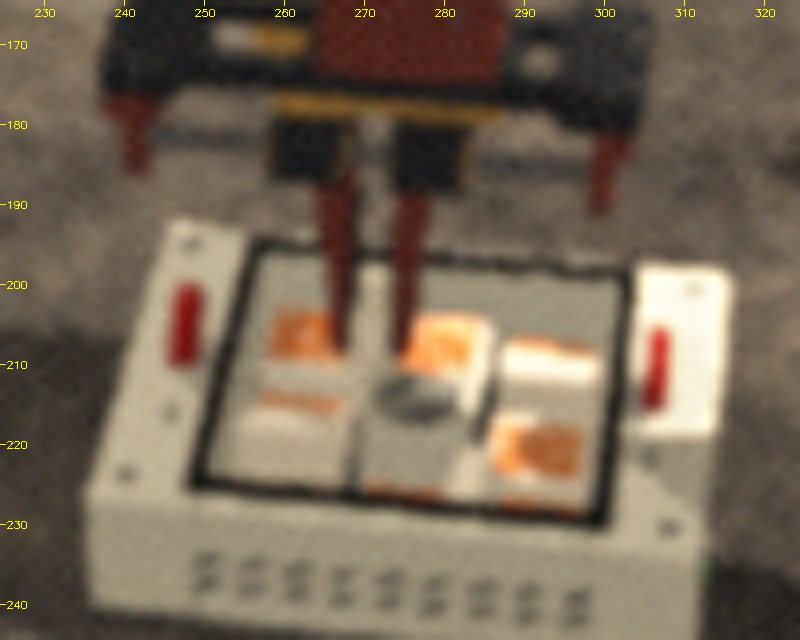

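```bash

python3 -m crank '[0,0,0,0,0.02,0.1,-1, 0,0,0,0,0,0.1,-1, 0,0,0,0,0,0,-1, 0,0,0,0,0,0,-1]' 
python3 go.py 594.1 -92.5 110.3 91.9
python3 -m crank '[0,0,0,0,0,0.04,-1, 0,0,0,0,0,0.04,-1, 0,0,0,0,0,0,-1]' 
python3 go.py 594.1 -92.5 110.3 91.9
```

```text
time_s: 14.35
eef_pos: [0.5949, -0.0926, 0.1137]
eef_rot: [180.0, 0.0, 91.8]
ft_force: [1.1, -0.1, -1.0]
grip_width: 0.0118
t 14.35 at [594.9 -92.6 113.7] [179.99   0.    91.79] F [ 1.1 -0.1 -1. ] w 11.8
shift units [ 0.003 -0.028  0.114] turn [ 0.01  0.   -0.11]
time_s: 14.65
eef_pos: [0.5948, -0.0925, 0.111]
eef_rot: [-180.0, -0.0, 91.8]
ft_force: [0.6, -0.2, -0.7]
grip_width: 0.0119
t 14.65 at [594.8 -92.5 111. ] [-179.98   -0.     91.78] F [ 0.6 -0.2 -0.7] w 11.9
shift units [ 0.002 -0.023  0.024] turn [-0.02 -0.   -0.12]
```

```bash

python3 -m crank '[0,0,0,0,0,0.03,-1, 0,0,0,0,0,0,-1]' 
python3 -m crank '[0,0,0,0,0,0.02,-1, 0,0,0,0,0,0,-1]' 
```

```text
time_s: 14.85
eef_pos: [0.5949, -0.0925, 0.1104]
eef_rot: [180.0, -0.0, 91.8]
ft_force: [-0.7, 0.1, -1.1]
grip_width: 0.0119
time_s: 15.05
eef_pos: [0.5949, -0.0925, 0.1103]
eef_rot: [180.0, 0.0, 91.8]
ft_force: [-2.4, 0.8, 2.7]
grip_width: 0.0116
```

```bash

python3 -m crank '[0,0,0,0,0,0,-0.45, 0,0,0,0,0,0,-0.45, 0,0,0,0,0,0,-0.45]' 
python3 -m crank '[0,0,0,0,0,-0.3,-0.45, 0,0,0,0,0,-0.8,-0.45, 0,0,0,0,0,-1,-0.45, 0,0,0,0,0,-1,0, 0,0,0,0,0,-1,0]' 
python3 go.py 537 226 240 174.7
python3 - <<'E'
from h import *
s=cams.get_image('side');crop(s,225,165,100,80,8,'pics/c2.png')
E
```

```text
time_s: 15.35
eef_pos: [0.5949, -0.0925, 0.1095]
eef_rot: [-180.0, -0.0, 91.8]
ft_force: [0.8, -0.6, -0.9]
grip_width: 0.0244
time_s: 15.85
eef_pos: [0.5948, -0.0925, 0.2346]
eef_rot: [180.0, 0.0, 91.8]
ft_force: [-0.2, -0.1, -0.1]
grip_width: 0.0369
t 15.85 at [594.8 -92.5 234.6] [1.7997e+02 1.0000e-02 9.1790e+01] F [-0.2 -0.1 -0.1] w 36.9
shift units [10.672 -1.594 -0.181] turn [ 2.000e-02  3.000e-02 -8.291e+01]
```

View pics/c2.png

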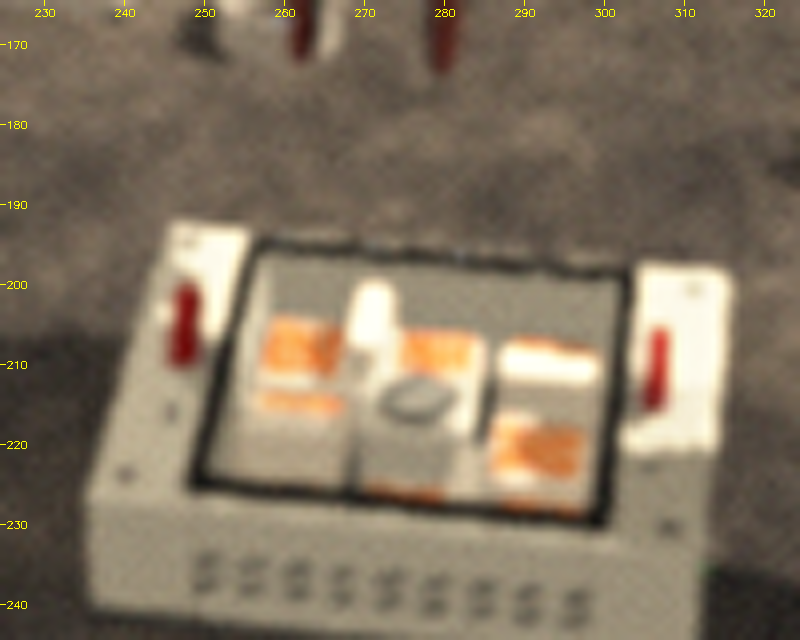

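The spare now lies flat in the gap, with its rib at (271,205) and the four cartridges forming the full pinwheel. Both wings are in line. Next is the panel.

```bash

python3 -m crank '[0,0,0,0.5,-0.1,0,1, 0,0,0,0.95,-0.2,0,1, 0,0,0,0.95,-0.2,0,1, 0,0,0,0.95,-0.2,0,1,0,0,0,0.95,-0.2,0,1]' 
python3 -m crank '[0,0,0,0.95,-0.2,0,1, 0,0,0,0.95,-0.2,0,1, 0,0,0,0.95,-0.2,0,1, 0,0,0,0.95,-0.2,0,1,0,0,0,0.95,-0.2,0,1]' 
python3 go.py 537 226 200 84.7
```

```text
time_s: 16.4
eef_pos: [0.5627, 0.0374, 0.2311]
eef_rot: [-179.9, -0.0, 91.8]
ft_force: [0.4, 1.6, -1.3]
grip_width: 0.0802
time_s: 16.9
eef_pos: [0.528, 0.1789, 0.2312]
eef_rot: [-179.9, 0.0, 91.8]
ft_force: [0.1, -0.1, 1.0]
grip_width: 0.0882
t 16.9 at [528.  178.9 231.2] [-1.7987e+02  1.0000e-02  9.1810e+01] F [ 0.1 -0.1  1. ] w 88.2
shift units [1.561 0.35  1.04 ] turn [-0.13  0.02  7.11]
```

```bash

python3 -m crank '[0,0,0,0.8,0.2,0.3,1, 0,0,0,0.76,0.15,0.7,0.2, 0,0,3.5,0,0,0,0.2, 0,0,3.6,0,0,0,0.2,0,0,0,0,0,0,0.2]' 
python3 go.py 537 226 94 84.7
python3 - <<'E'
from h import *
s=cams.get_image('side');crop(s,205,215,130,130,6,'pics/d1.png')
s=cams.get_image('top');crop(s,100,165,110,110,5,'pics/d2.png')
E
```

```text
time_s: 17.4
eef_pos: [0.5374, 0.2249, 0.201]
eef_rot: [-179.8, 0.1, 84.7]
ft_force: [0.7, 0.4, -0.5]
grip_width: 0.0593
t 17.4 at [537.4 224.9 201. ] [-1.7984e+02  5.0000e-02  8.4710e+01] F [ 0.7  0.4 -0.5] w 59.3
shift units [ 0.037 -0.006  3.565] turn [-0.16  0.05  0.01]
```

View pics/d1.png

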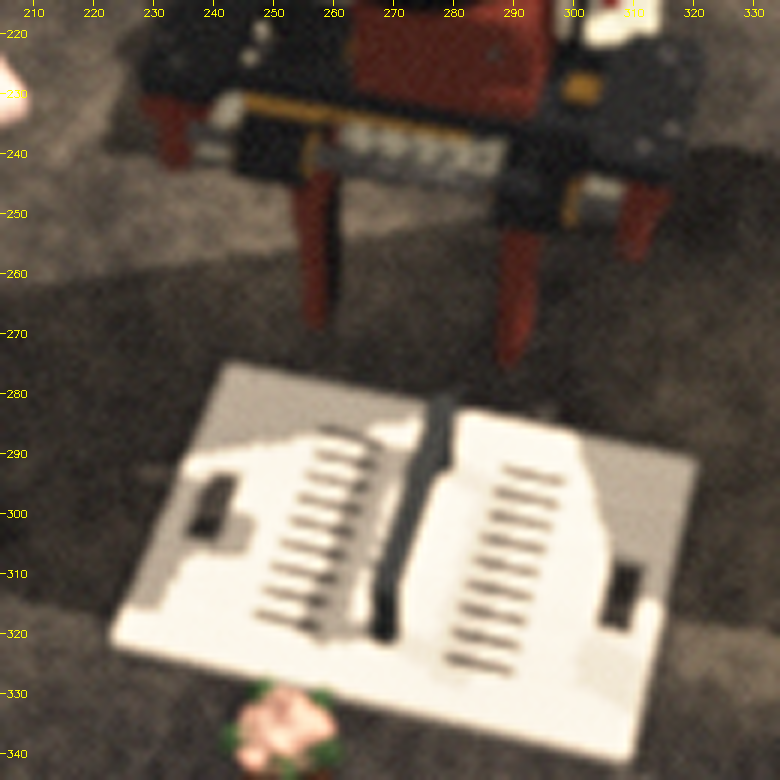

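View pics/d2.png

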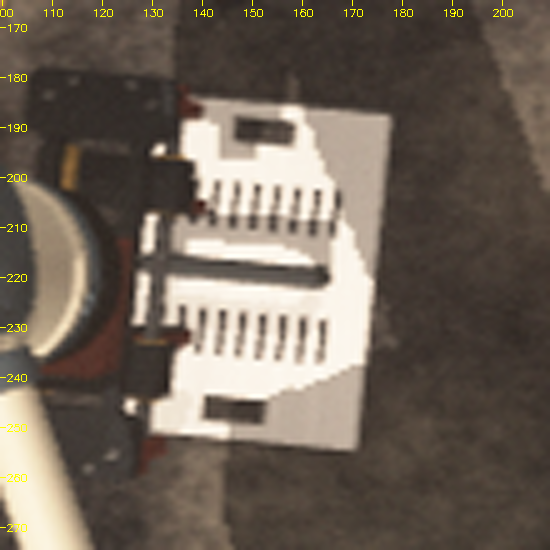

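```bash

python3 -m crank '[0,0,0,0.02,0,0.6,0, 0,0,0,0.02,0,0.9,0, 0,0,0,0,0,0.9,0, 0,0,0,0,0,0.8,0,0,0,0,0,0,0.3,0]' 
python3 -m crank '[0,0,0,0,0,0,-0.2, 0,0,0,0,0,0,-0.2]' 
python3 go.py 537 226 94 84.7
python3 - <<'E'
from h import *
s=cams.get_image('side');crop(s,205,215,130,130,6,'pics/d3.png')
s=cams.get_image('top');crop(s,100,165,110,110,5,'pics/d4.png')
E
```

```text
time_s: 18.0
eef_pos: [0.5371, 0.2248, 0.0945]
eef_rot: [-179.7, 0.1, 84.7]
ft_force: [-0.3, 0.0, -0.6]
grip_width: 0.0437
time_s: 18.2
eef_pos: [0.539, 0.2255, 0.099]
eef_rot: [179.9, -0.0, 84.7]
ft_force: [0.2, -0.3, 0.5]
grip_width: 0.036
t 18.2 at [539.  225.5  99. ] [ 1.7992e+02 -4.0000e-02  8.4700e+01] F [ 0.2 -0.3  0.5] w 36.0
shift units [ 0.01  -0.069  0.165] turn [ 0.08 -0.04  0.  ]
```

View pics/d3.png

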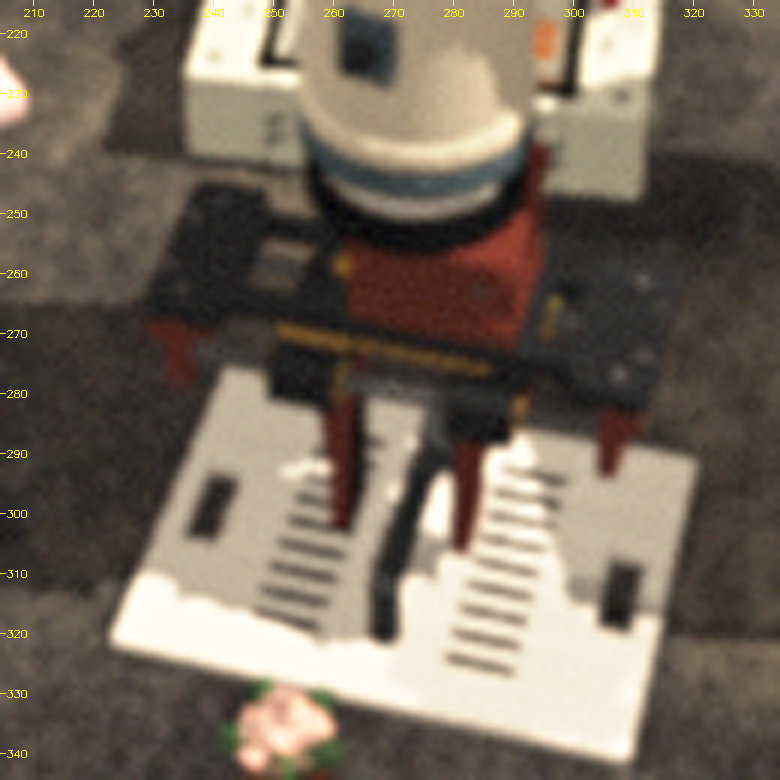

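View pics/d4.png

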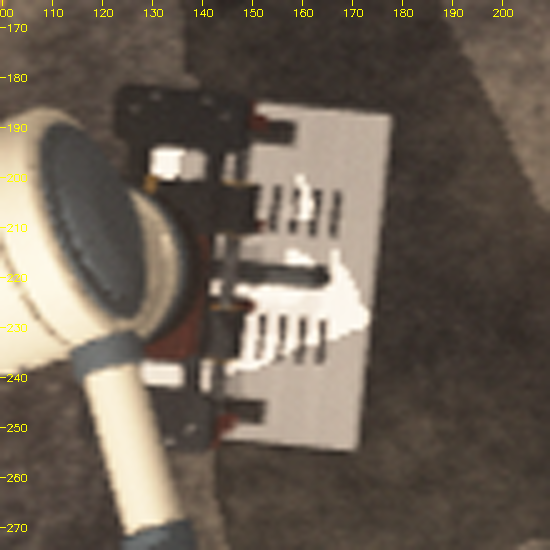

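```bash

python3 -m crank '[0,0,0,0.02,-0.05,0.16,-0.5, 0,0,0,0,0,0,-1, 0,0,0,0,0,0,-1, 0,0,0,0,0,0,-1, 0,0,0,0,0,0,-1]' 50
python3 -m crank '[0,0,0,0,0,0,-1]' 
python3 go.py 537 226 94 84.7
```

```text
time_s: 18.8
eef_pos: [0.5371, 0.2261, 0.093]
eef_rot: [-180.0, -0.0, 84.7]
ft_force: [-1.9, 0.9, 0.1]
grip_width: 0.0118
time_s: 18.9
eef_pos: [0.5371, 0.2261, 0.0931]
eef_rot: [-180.0, -0.0, 84.7]
ft_force: [-2.3, 0.2, 0.2]
grip_width: 0.0117
t 18.9 at [537.1 226.1  93.1] [-179.99   -0.     84.69] F [-2.3  0.2  0.2] w 11.7
shift units [-0.005 -0.003 -0.03 ] turn [-0.01 -0.   -0.01]
```

```bash

python3 -m crank '[0,0,0,0,0,-0.3,-1, 0,0,0,0,0,-0.7,-1, 0,0,0,0,0,-1,-1, 0,0,0,0,0,-1,-1, 0,0,0,0,0,-0.9,-1]' 50
python3 -m crank '[0,0,0,0,0,-0.4,-1, 0,0,-3.6,0,0,0,-1, 0,0,-3.6,0,0,0,-1, 0,0,0,0,0,0,-1]'
python3 go.py 571.7 -51.7 215 91.9
```

```text
time_s: 19.4
eef_pos: [0.5372, 0.226, 0.2116]
eef_rot: [180.0, -0.0, 84.7]
ft_force: [0.7, 0.4, -1.2]
grip_width: 0.0112
time_s: 19.8
eef_pos: [0.537, 0.226, 0.221]
eef_rot: [-179.9, 0.0, 91.9]
ft_force: [-0.5, 0.3, -2.8]
grip_width: 0.0114
t 19.8 at [537. 226. 221.] [-1.7992e+02  3.0000e-02  9.1910e+01] F [-0.5  0.3 -2.8] w 11.4
shift units [-9.289  0.848  0.205] turn [-0.08  0.03  0.01]
```

```bash

python3 -m crank '[0,0,0,-0.4,0,0,-1, 0,0,0,-0.8,0.1,0,-1, 0,0,0,-0.9,0.1,0,-1, 0,0,0,-0.9,0.1,0,-1,0,0,0,-0.9,0.1,0,-1]'
python3 -m crank '[0,0,0,-0.9,0.1,0,-1, 0,0,0,-0.9,0.1,0,-1, 0,0,0,-0.9,0.1,0,-1, 0,0,0,-0.9,0.1,0,-1,0,0,0,-0.9,0.05,0,-1]'
python3 -m crank '[0,0,0,-0.6,0.05,0,-1, 0,0,0,-0.29,0,0,-1, 0,0,0,0,0,0,-1, 0,0,0,0,0,0,-1]'
python3 go.py 571.7 -51.7 195 91.9
python3 - <<'E'
from h import *
s=cams.get_image('side');crop(s,215,125,130,130,6,'pics/e1.png')
s=cams.get_image('top');crop(s,195,150,100,110,5.4,'pics/e2.png')
E
```

```text
time_s: 20.3
eef_pos: [0.5528, 0.1077, 0.2215]
eef_rot: [-180.0, 0.0, 91.8]
ft_force: [1.1, 0.0, -3.3]
grip_width: 0.0117
time_s: 20.8
eef_pos: [0.5706, -0.0269, 0.2214]
eef_rot: [-180.0, 0.0, 91.8]
ft_force: [0.6, 1.2, -2.9]
grip_width: 0.0114
time_s: 21.2
eef_pos: [0.5731, -0.0512, 0.2218]
eef_rot: [-180.0, -0.0, 91.9]
ft_force: [-0.1, -1.1, -2.5]
grip_width: 0.0118
t 21.2 at [573.1 -51.2 221.8] [-1.7998e+02 -3.0000e-02  9.1860e+01] F [-0.1 -1.1 -2.5] w 11.8
shift units [-0.014 -0.048  0.892] turn [-0.02 -0.03 -0.04]
```

View pics/e1.png

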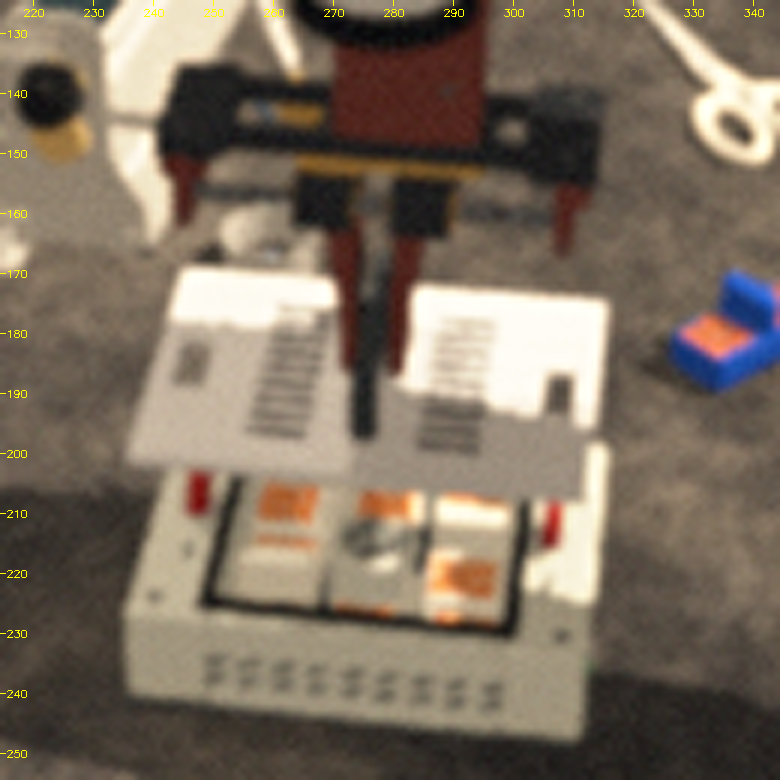

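View pics/e2.png

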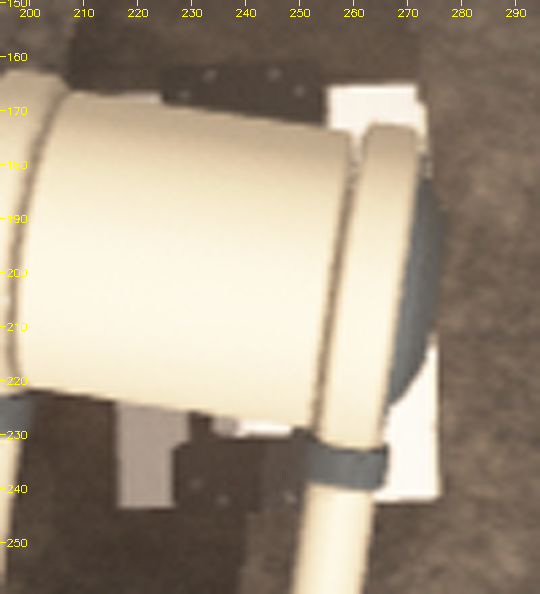

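```bash
python3 - <<'E'
from fit import *
e=lambda P:un(215,125,6,P)
a=arm.sense();p=a['eef_pos'];print(p,a['eef_rot'])
z=p[2]-.0931
C=[[95,-71,5],[-95,-71,5],[-95,71,5],[95,71,5],[79,0,3],[-79,0,3]]
q,r=fit([('side',C,e([(183,268),(610,300),(582,497),(127,462),(191,364),(558,394)]))],[.57,-.05,z,.03],z)
print('panel',np.round(q[:3]*1000,1),np.degrees(q[3]),r)
C=[[-99,-76,52],[-99,76,52],[99,76,52],[79,8,75],[-79,11,75]]
q,r=fit([('side',C[:3],e([(608,445),(585,657),(127,610)]))],[.57,-.05,0,.03],0)
print('base',np.round(q[:3]*1000,1),np.degrees(q[3]),r)
E
```

```text
[ 0.57321701 -0.05068083  0.22192348] [-1.79996928e+02 -2.07865157e-02  9.19330654e+01]
panel [573.1 -46.9 128.8] 2.1230904877760786 [[[0.0, 0.0], [-0.9, 0.4], [0.9, 0.0], [-0.4, -1.0], [0.2, 0.1], [0.1, 0.3]]]
base [570.8 -49.1   0. ] 1.408456190678747 [[[0.1, -0.3], [0.3, 0.2], [-0.5, -0.0]]]
```

```bash

python3 -m crank '[0,0,0,-0.02,-0.048,0.3,-1, 0,0,0,0,0,0.6,-1, 0,0,0,0,0,0.4,-1, 0,0,0,0,0,0,-1, 0,0,0,0,0,0,-1]'
python3 go.py 571.7 -51.8 175 91.9
python3 - <<'E'
from h import *
s=cams.get_image('side');crop(s,225,155,100,95,8,'pics/e3.png')
E
```

```text
time_s: 21.8
eef_pos: [0.5717, -0.0519, 0.1826]
eef_rot: [-179.9, -0.0, 91.9]
ft_force: [-0.4, 0.4, -2.5]
grip_width: 0.0117
t 21.8 at [571.7 -51.9 182.6] [-1.7995e+02 -1.0000e-02  9.1910e+01] F [-0.4  0.4 -2.5] w 11.7
shift units [0.005 0.    0.253] turn [-0.05 -0.01  0.01]
```

View pics/e3.png

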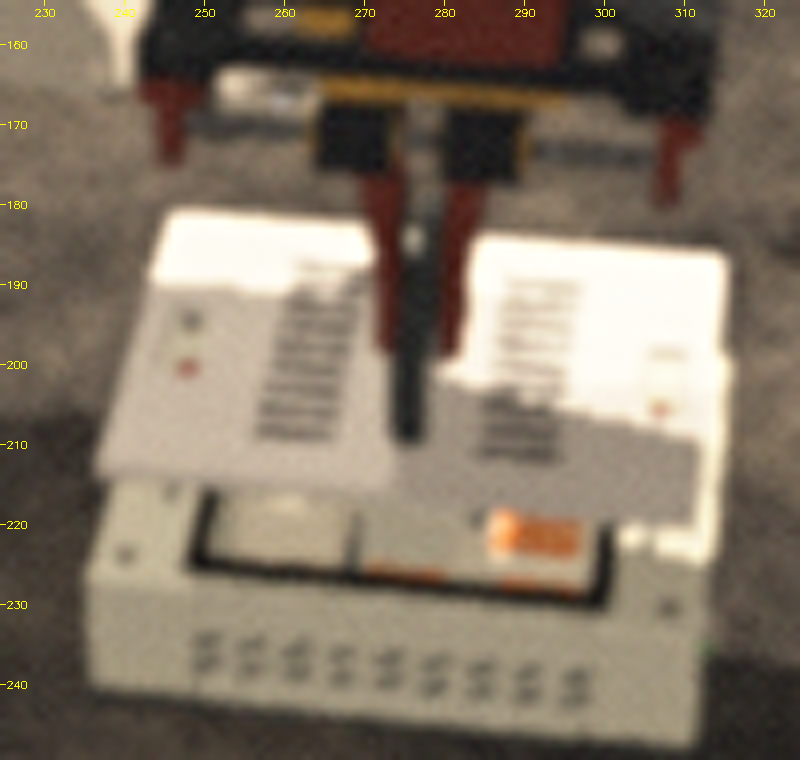

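```bash

python3 -m crank '[0,0,0,0,0,0.2,-1, 0,0,0,0,0,0.3,-1, 0,0,0,0,0,0.1,-1, 0,0,0,0,0,0,-1, 0,0,0,0,0,0,-1]'
python3 go.py 571.7 -51.8 145 91.9
python3 - <<'E'
from h import *
s=cams.get_image('side');crop(s,225,155,100,95,8,'pics/e4.png')
E
```

```text
time_s: 22.35
eef_pos: [0.5719, -0.0522, 0.1648]
eef_rot: [-180.0, -0.0, 91.9]
ft_force: [-0.2, -0.2, -2.8]
grip_width: 0.0114
t 22.35 at [571.9 -52.2 164.8] [-179.98   -0.     91.88] F [-0.2 -0.2 -2.8] w 11.4
shift units [ 0.015 -0.004  0.661] turn [-0.02 -0.   -0.02]
```

View pics/e4.png

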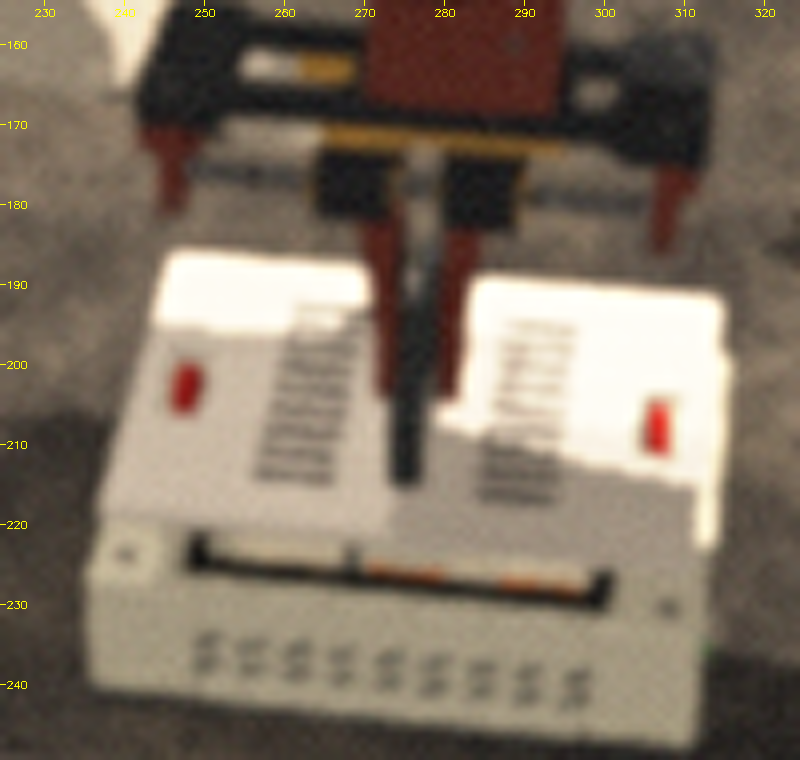

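```bash

python3 -m crank '[0,0,0,0.01,0,0.2,-1, 0,0,0,0,0,0.2,-1, 0,0,0,0,0,0,-1, 0,0,0,0,0,0,-1]' 60
python3 -m crank '[0,0,0,0,0,0.07,-1, 0,0,0,0,0,0.05,-1, 0,0,0,0,0,0,-1]'
python3 go.py 571.7 -51.8 145 91.9
```

```text
time_s: 22.8
eef_pos: [0.5717, -0.0519, 0.1525]
eef_rot: [-180.0, -0.0, 91.9]
ft_force: [-0.0, -0.6, -3.4]
grip_width: 0.0114
time_s: 23.1
eef_pos: [0.5719, -0.0519, 0.1492]
eef_rot: [-180.0, 0.0, 91.9]
ft_force: [0.3, -0.7, -2.4]
grip_width: 0.012
t 23.1 at [571.9 -51.9 149.2] [-179.99    0.     91.89] F [ 0.3 -0.7 -2.4] w 12.0
shift units [ 0.004 -0.006  0.14 ] turn [-0.01  0.   -0.01]
```

```bash

python3 -m crank '[0,0,0,0,0,0.05,-1, 0,0,0,0,0,0,-1]'
python3 -m crank '[0,0,0,0,0,0.05,-1, 0,0,0,0,0,0,-1]'
python3 -m crank '[0,0,0,0,0,0.05,-1, 0,0,0,0,0,0,-1]'
python3 -m crank '[0,0,0,0,0,0.04,-1, 0,0,0,0,0,0,-1]'
```

```text
time_s: 23.3
eef_pos: [0.572, -0.0519, 0.1485]
eef_rot: [180.0, 0.0, 91.9]
ft_force: [-0.8, 1.5, 1.7]
grip_width: 0.0114
time_s: 23.5
eef_pos: [0.572, -0.0519, 0.147]
eef_rot: [180.0, 0.0, 91.9]
ft_force: [-3.1, 0.7, 3.9]
grip_width: 0.0111
time_s: 23.7
eef_pos: [0.572, -0.0519, 0.1457]
eef_rot: [180.0, 0.0, 91.9]
ft_force: [-4.2, 1.2, 6.8]
grip_width: 0.0115
time_s: 23.9
eef_pos: [0.572, -0.0519, 0.1451]
eef_rot: [179.9, 0.0, 91.9]
ft_force: [-5.4, 0.8, 7.4]
grip_width: 0.0118
```

```bash

python3 -m crank '[0,0,0,0,0,0.05,-1, 0,0,0,0,0,0,-1]'
python3 -m crank '[0,0,0,0,0,0.05,-1, 0,0,0,0,0,0,-1]'
python3 go.py 571.7 -51.8 145 91.9
python3 - <<'E'
from h import *
print(arm.sense()['ft_torque'])
s=cams.get_image('side');cv2.imwrite('pics/s9.png',s);crop(s,225,155,100,95,8,'pics/f1.png')
E
```

```text
time_s: 24.1
eef_pos: [0.5719, -0.0519, 0.145]
eef_rot: [179.9, 0.0, 91.9]
ft_force: [-9.1, 1.8, 15.7]
grip_width: 0.0115
time_s: 24.3
eef_pos: [0.5719, -0.0519, 0.145]
eef_rot: [179.9, 0.0, 91.9]
ft_force: [-12.8, 1.7, 21.2]
grip_width: 0.0113
t 24.3 at [571.9 -51.9 145. ] [1.7988e+02 3.0000e-02 9.1890e+01] F [-12.8   1.7  21.2] w 11.3
shift units [ 0.004 -0.006 -0.001] turn [ 0.12  0.03 -0.01]
[0.19611903 2.09824461 0.00404688]
```

View pics/f1.png

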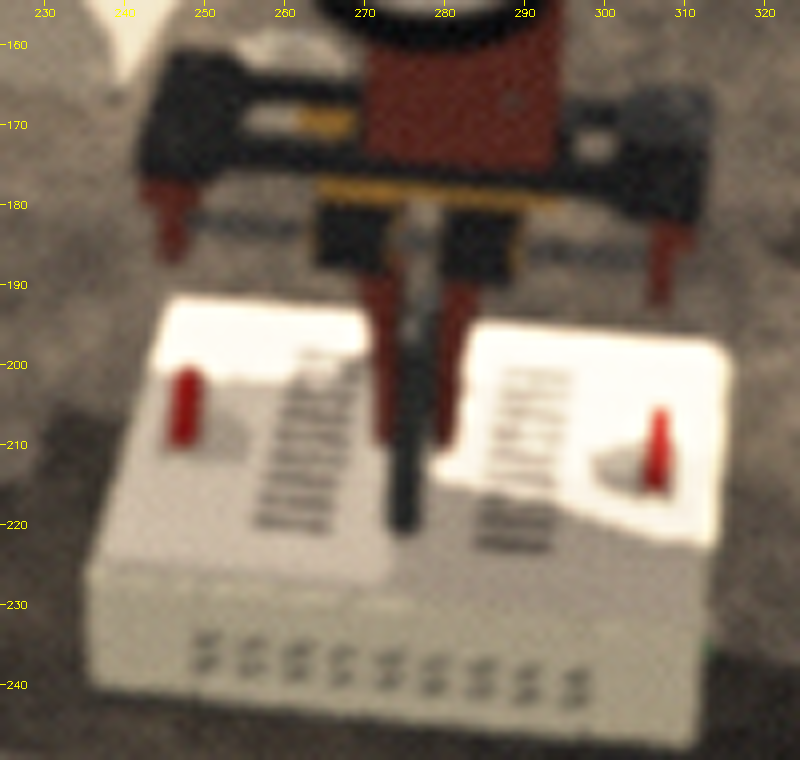

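```bash

python3 -m crank '[0,0,0,0,-0.04,0,-1, 0,0,0,0,0,0,-1, 0,0,0,0,0,0,-1]'
python3 -m crank '[0,0,0,0,0,0,-1, 0,0,0,0,0,0,-1, 0,0,0,0,0,0,-1,0,0,0,0,0,0,-1, 0,0,0,0,0,0,-1]'
python3 - <<'E'
from h import *
s=cams.get_image('side');cv2.imwrite('pics/f2.png',s);a=arm.sense();print(a['ft_torque'],a['ft_force'],a['eef_rot'])
E
```

```text
time_s: 24.65
eef_pos: [0.5717, -0.0519, 0.145]
eef_rot: [179.7, 0.0, 91.9]
ft_force: [-7.2, 1.7, 17.9]
grip_width: 0.0116
time_s: 25.15
eef_pos: [0.5717, -0.0519, 0.145]
eef_rot: [179.7, 0.0, 91.9]
ft_force: [-6.4, 0.5, 17.5]
grip_width: 0.0116
[ 0.14761254  1.24534553 -0.00673225] [-6.94666882  1.69421796 18.53647368] [1.79707007e+02 3.76670740e-02 9.18957903e+01]
```

View pics/f2.png

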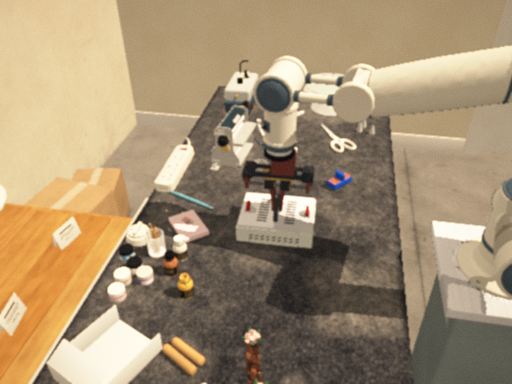

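```bash
python3 - <<'E'
from h import *
print(order.job_done()); print(arm.sense()['ft_force'])
E
```

```text
the job is handed in; nothing more can be done
None
the job is handed in; nothing more can be done
```

The cartridge is in, the near wing is in line, and the access panel is on. I handed the job in at about 25 s, with the arm still gripping the handle and pressing the panel flat.

- **Near wing:** I turned it clockwise until torque built up at the stop, at a tool yaw of about 92°. In the picture it stands in line like the far one.
- **Cartridge:** I took the white and amber spare, not the blue one, and lowered it into the empty place. It met the floor at the expected height, and the side picture shows it lying flat and completing the layer.
- **Panel:** The side picture shows both wings standing up through the slots and no gap at the frame. Pressing stopped hard with the tool at 145.0 mm, where the seal should be level with the deck. Pressing on to about 21 N moved it no further, and I left it at about 18 N.
- **Surroundings:** My path kept well away from the rose, bottle and cutters. I didn't check each of them closely in the last picture.

**Disagreements:**
- **Camera offset:** The two cameras differed by 2–4 mm in x and y. I corrected this by gripping the near wing, which gave the base's true position.
- **Sideways force and tilt:** About 7 N of sideways force along x and a 0.3° gripper tilt remained at the end. The side picture from just before the last small sideways correction shows the panel level.

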